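Quarter-turn a slate corner post in an angle fixture

TASK

The groove in this slate corner post is cut and the neighbouring face is next. Slide the fixture's jaw open, lift the post right out of the jaws, give it a quarter turn about its length so that its groove faces the fixed fence, and stand it back squarely on the leaning bed, midway across the fence and with its foot flat down; then slide the jaw shut so that it holds the post against the fence. Leave the pencil, chisel and slate offcut where they lie.

Things in the scene. Friction and masses are not known exactly. Their poses are not given: they have to be found in the camera images.
- bed: Leaning bed (80 mm wide) of the grey steel angle fixture, bolted to the bench. Origin: on the bed surface, midway across, 18 mm up-slope of the fixed fence's face, 50 mm above the bench. z square to the bed, leaning 30 degrees from vertical towards the fixture's low front end; x up the slope, from fixed fence to sliding jaw; y across (nothing guides the post across).
- jaw (a joint): Sliding jaw, in m: 0 at the start, shut on the post (36.8 mm between the faces of fence and jaw); grows as it is slid up the slope, to 0.032 at the end of its travel; -0.008 is the other end. About 5 N of friction holds it wherever it is left. Its plate: 56 mm wide, top 44 mm above the bed, 14 mm thick.
- jaw_grip (a point): Where to pinch the sliding jaw's upright steel fin, 14 mm thick across the slope (y) and 24 mm long along it, its top 75 mm above the bed. This point is midway in it, 62 mm above the bed, 85 mm up-slope of the bed's origin when the jaw joint is 0. Moves with the jaw; axes as the bed's.
- post_center (a point): Centre of the loose dark slate corner post, 36 x 36 x 105 mm, about 0.36 kg. z along its length (up), y towards its grooved face. At the start it stands on the bed in the jaws (this point 52.5 mm above the bed, upper 61 mm sticking out), its groove facing along the bed's +y. With the jaw open it stays put, leaning on the fence.
- post_groove (a point): Middle of the post's grooved face, 18 mm from the post's centre. The groove (freshly cut, a lighter grey) is 10 mm wide and 6 mm deep and runs the whole length; the flat lands either side of it are 13 mm wide, and fingers may bear on them.
- fence_face (a point): Centre of the fixed fence's face, which looks up the slope: a steel plate at the bed's low end, 60 mm wide, its top 44 mm above the bed, 14 mm thick. 18 mm down-slope of the bed's origin and 22 mm above the bed; axes as the bed's.
- carpenter_pencil: Red carpenter's pencil, 178 x 12 mm, loose on the bench; leave alone. Origin under its centre.
- chisel: Steel slate chisel, 298 x 36 x 21 mm, loose on the bench; leave alone. Origin under its centre.
- slate_offcut: Small flat slate offcut, 50 x 63 x 8 mm, loose on the bench left of the fixture, near the front edge; leave alone. Origin under its centre.
Not all that is in view belongs to the job. Of the things that look like the part that bears post_center, the middle-sized one is meant.

How it is judged (in metres and radians):
On the way, in this order (a step that is already met when the one before it is completed fails the run):
1. the sliding jaw is opened by at least 6 mm, the post still between the jaws (value of joint jaw above 0.006 m and z of post_center in the frame of bed below 0.075 m), for 0.1 s.
2. the post is lifted out, its foot above the tops of fence and jaw (z of post_center in the frame of bed above 0.0985 m), for 0.1 s.
3. the post stands on the bed again, groove to the fence (z of post_center in the frame of bed below 0.058 m and x of post_groove in the frame of bed below -0.005 m and angle between the z axis of post_center and the z axis of bed, either way round below 0.15 rad), for 0.1 s.
At the end, for the whole second after the job is handed in: Post on the bed, centre within 3 mm of 52.5 mm above it, length within 0.06 rad of square to it; groove facing the fixed fence within 0.09 rad; against the fence within 4 mm, midway across within 10 mm; jaw shut on it, within 2.5 mm of its starting value (x of post_center in the frame of bed between -0.004 and 0.004 m and y of post_center in the frame of bed between -0.01 and 0.01 m and z of post_center in the frame of bed between 0.0495 and 0.0555 m and x of post_groove in the frame of bed below -0.012 m and angle between the y axis of post_center and the x axis of bed, either way round below 0.09 rad and angle between the z axis of post_center and the z axis of bed, either way round below 0.06 rad and value of joint jaw between -0.0025 and 0.0025 m); the robot touches nothing.
It fails at once if the carpenter pencil is moved by more than 20 mm (distance of carpenter_pencil from where it was at the start of the episode above 0.02 m).
It fails at once if the chisel is moved by more than 20 mm (distance of chisel from where it was at the start of the episode above 0.02 m).
It fails at once if the slate offcut is moved by more than 20 mm (distance of slate_offcut from where it was at the start of the episode above 0.02 m).
It also fails if it takes over 62 s, if anything falls off the work surface, if the arm or the gripper's body presses on something with over 40 N, if the wrist force passes 120 N, or if a joint passes its speed limit or range.

ROBOT

A 6-joint arm with a two-finger parallel gripper is mounted at the origin on a cart in front of the work surface, level with it; the furniture and walls round the work are solid. World frame = base frame: x ahead of the robot, y to its left, z up, the work surface at z = 0. Lengths are in m, angles in degrees, forces in N, time in s.
With the tool pointing down it reaches from about 0.375 to 0.9 m from the base axis. Payload 3.1 kg.
Tool frame: the origin (TCP) lies between the finger pads; the fingertips stand 11 mm ahead of it and the grasp point (between the pads) lies 8 mm behind it; z points along the fingers, y is the line along which they close (so a half turn about z gives the same grasp; the last joint's range is limited). The gripper opens to 87 mm and grips with 3 to 60 N. Pads are 19 mm wide; open, the fingers measure 117 mm over their backs; the gripper's body (75 mm by 190 mm) begins 51 mm behind the grasp point.
Start: joints at [-83.566, 30.224, 82.088, -0, 67.689, -10.227], TCP at [0.179, -0.599, 0.234] pointing down, gripper open.
Joint ranges: [-176.69, 176.69], [-43.24, 126.21], [12.49, 139.97], [-82, 262], [0, 151.66], [-163.58, 163.58]. Speed limits (degrees/s): [159.86, 159.86, 180, 180, 180, 180].

INTERFACE

Orientations are given as a 3x3 rotation matrix whose columns are the frame's x, y, z axes.
In Python, from rig import bot gives the robot as it stands.
- The arm moves only by the tool apply_moves, never from a script. Its argument "steps" is a list that holds one entry, the list of rows, each a list of 7 numbers: the shift along the tool's x, y, z in cm, then the turn, a rotation vector about the tool's x, y, z in degrees, then the gripper command: -1 is shut, 1 is fully open, values between are in proportion. In form: [[[dx, dy, dz, rx, ry, rz, jaw], ...]]. A call has 1 to 20 rows; each row is the pose to reach, as a shift and turn from the pose commanded when the call began, along the tool's axes at that moment; what a row does not reach only later rows make up. A row lasts 1/8 s, in which the tool goes at most 62.5 mm and 10.7 degrees, less where a joint would pass 70% of its speed; a pose out of reach is approached as far as the arm can. A call with a gripper value outside its range is refused whole. The fingers move at their own pace and stop on an object; the grip force is fixed at half the most. Time passes only in rows, so rows that repeat a pose let the fingers close. It gives the time, the measured TCP pose, the force, the opening and the grip force at its end, in the units of the state.
- bot.read_state(): the state, without advancing time (a new reading comes with each control period).
- bot.capture(name): name is "scene" or "top" or "wrist"; returns the picture (384x512x3 uint8, blue, green, red); there is no depth.
- bot.camera_model(name): a dict with "intrinsics" (3x3 intrinsics, pixels), "R" (3x3) and "t" (3): a world point X has camera coordinates R X + t. Camera axes: x right, y down, z forward; pixel columns grow to the right and rows downward; lengths in m; the calibration is good to about 2 mm. A picture is of the moment at which its call begins: read the wrist's pose just before it. camera_model takes no time and is no camera call; for the wrist camera it gives the pose at the moment of the call.
- bot.hand_in(): hands the job in; it is judged then, once.
The state is a dict: "time_s": time; "joint_positions": joint angles; "qvel": joint speeds; "tau": joint torques, N m; "position": TCP position; "tcp_rot": TCP orientation; "force": force on the tool from outside, world axes, zero at the start; "moment": the same for the moment, N m; "opening": opening from 0.0 (shut) to 1.0 (fully open); "grasp_force": force on a finger pad.
Only numpy, scipy, OpenCV 4.12 (cv2) and the standard library are available. Lean on these libraries where they do the work, as an engineer would, in place of code of your own. Each camera call takes 0.05 s, during which the arm holds its last target. There are 200 camera calls.

## Working session

There is one attempt and no reset: what is moved stays moved. The work goes in short steps, Python scripts to look and compute and a tool call to move; the robot and the scene stay as the last step left them, time stands still between calls to the robot, and variables do not carry over. Pictures are saved under pics/ and viewed, at most 10 in all, crops included, and the job is handed in when it is done.

Besides the shell and the picture viewer there is one more tool, called by a JSON object that holds its "api" and its "payload", one argument or row to a line. apply_moves: Moves the arm, as the interface text tells. Its arguments: {"type":"object","properties":{"steps":{"type":"array","items":{"type":"array","items":{"type":"array","items":{"type":"number"}}}}},"required":["steps"]}

```bash
mkdir -p pics; ls; python3 - <<'E'
from rig import bot
import cv2
for n in ("scene","top"):
    im=bot.capture(n); cv2.imwrite(f"pics/{n}0.png",im)
    m=bot.camera_model(n); print(n,m)
print(bot.read_state())
E
```

```text
pics
scene {'intrinsics': array([[417.90898663,   0.        , 255.3794457 ],
       [  0.        , 417.90898663, 197.688501  ],
       [  0.        ,   0.        ,   1.        ]]), 'R': array([[-0.63710387, -0.77033842,  0.02602624],
       [-0.32328962,  0.23641744, -0.91629177],
       [ 0.6997017 , -0.59218705, -0.39966489]]), 't': array([0.35450984, 0.25850156, 0.90971171])}
top {'intrinsics': array([[444.62012838,   0.        , 253.11711083],
       [  0.        , 444.62012838, 186.6143797 ],
       [  0.        ,   0.        ,   1.        ]]), 'R': array([[ 0.00149062, -0.99977236,  0.02128398],
       [-0.9984738 , -0.00266305, -0.05516319],
       [ 0.05520731, -0.02116927, -0.99825048]]), 't': array([0.00581736, 0.50088664, 1.21746184])}
{'time_s': 0.1, 'joint_positions': array([-8.35648868e+01,  3.02738065e+01,  8.21487137e+01, -1.23272349e-03,
        6.76898512e+01, -1.02281888e+01]), 'qvel': array([ 0.01077315, -0.08510461, -0.18524414,  0.04616432, -0.05493863,
        0.01566873]), 'tau': array([-5.90346390e-04, -4.40986490e+01, -1.77150321e+01,  6.35510869e-02,
        5.34276443e-02, -3.32276056e-05]), 'position': array([ 0.1791574 , -0.59810583,  0.23266952]), 'tcp_rot': array([[ 9.58004045e-01,  2.86754586e-01, -2.39591848e-04],
       [ 2.86754498e-01, -9.58002123e-01,  1.94666120e-03],
       [ 3.28684528e-04, -1.93361334e-03, -9.99998077e-01]]), 'force': array([ 0.05179625, -0.5809588 ,  0.40706747]), 'moment': array([ 0.01410944,  0.05312941, -0.00955148]), 'grasp_force': 0.0, 'opening': 0.9995072212279998}
```

View pics/scene0.png

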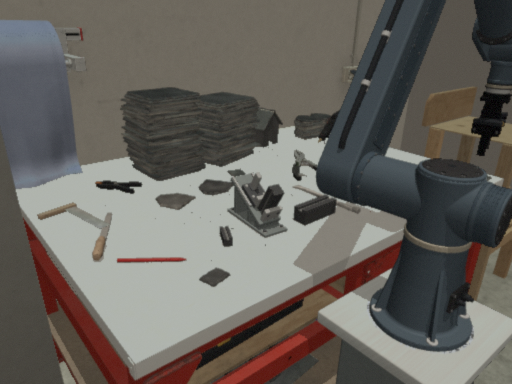

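View pics/top0.png

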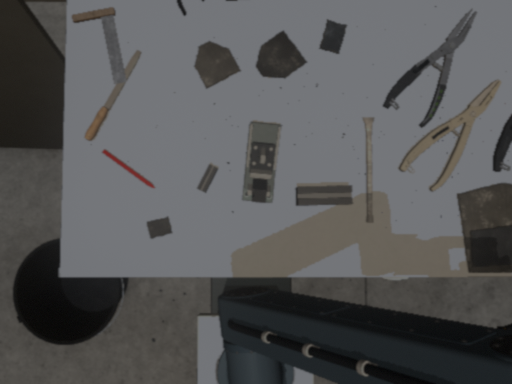

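Candidates for the post: the dark bar in the fixture (scene 270,195; top 260,188), a small bar (scene 226,236; top 208,178) and a large bar (scene 315,209; top 324,195). The middle-sized one is in the fixture, so I'll check it close up.

```bash
python3 - <<'E'
import cv2,numpy as np
s=cv2.imread("pics/scene0.png")[165:240,220:295]; t=cv2.imread("pics/top0.png")[115:210,215:310]
g=lambda a:cv2.resize(np.clip(a.astype(float)*1.6,0,255).astype('uint8'),(400,400),interpolation=cv2.INTER_CUBIC)
cv2.imwrite("pics/crop0.png",np.hstack([g(s),g(t)]))
E
```

```text
(no output)
```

View pics/crop0.png

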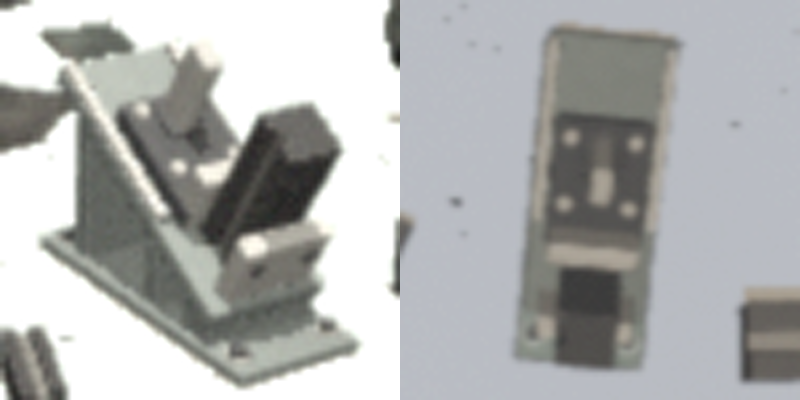

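The crop shows the grooved bar standing in the jaws, with its groove facing world +y and leaning towards the robot. Its top is at scene crop (262–343, 103–157) and top crop (555–618, 316–366). The sliding jaw with its fin is behind it, so the choice is confirmed. Next I'll fit the bed pose from the clicked post corners.

```bash
cat > h.py <<'E'
import numpy as np,cv2
from scipy.optimize import least_squares
from scipy.spatial.transform import Rotation as Ro
def cam(m): return m["intrinsics"],m["R"],m["t"]
def proj(c,X):
    K,R,t=c; p=(R@np.atleast_2d(X).T).T+t; p=(K@p.T).T; return p[:,:2]/p[:,2:]
def bedR(yaw): return (Ro.from_euler('z',yaw)*Ro.from_matrix([[3**.5/2,0,-.5],[0,1,0],[.5,0,3**.5/2]])).as_matrix()
def fit(obs,x0=(.52,0,.05,0)):
    """obs: list of (cam, bed-frame pts, pixels)"""
    f=lambda p:np.concatenate([(proj(c,p[:3]+P@bedR(p[3]).T)-uv).ravel() for c,P,uv in obs])
    r=least_squares(f,x0,loss='soft_l1'); return r.x,f(r.x).reshape(-1,2)
E
python3 - <<'E'
from rig import bot
from h import *
P=np.array([[18,18,105],[18,-18,105],[-18,-18,105],[-18,18,105]])/1e3
s=np.array([[262,115],[315,103],[343,150],[290,156]]);t=np.array([[557,316],[618,316],[615,366],[555,363]])
s=(s+.5)/(400/75)-.5+[220,165]; t=(t+.5)/(400/95)-.5+[215,115]
cs,ct=cam(bot.camera_model("scene")),cam(bot.camera_model("top"))
p,r=fit([(cs,P,s),(ct,P,t)]); print(p,np.degrees(p[3]));print(r.round(1))
p4,_=fit([(ct,P,t)]);print(p4)
m=cam(bot.camera_model("wrist"));st=bot.read_state()
R=st["tcp_rot"]; C=-m[1].T@m[2]; print("cam in tool",R.T@(C-st["position"]),"\n",R.T@m[1].T, m[0])
E
```

```text
[ 5.29384466e-01 -2.54731374e-01 -1.20157467e-02 -9.49394821e-05] -0.0054396316317984065
[[56.   0.1]
 [53.3 -0.1]
 [54.8 -0.9]
 [57.5  0.5]
 [ 0.  -1.2]
 [-0.8 -1.1]
 [-1.7 -0.9]
 [-1.  -0.2]]
[ 0.52667578 -0.25361504 -0.00304592  0.02201103]
cam in tool [ 0.08128939 -0.00048776 -0.14975228] 
 [[-4.08136618e-04 -9.55468432e-01 -2.95093052e-01]
 [ 9.99999916e-01 -3.82797655e-04 -1.43634383e-04]
 [ 2.42771902e-05 -2.95093086e-01  9.55468508e-01]] [[322.20152498   0.         258.08071694]
 [  0.         322.20152498 194.51187135]
 [  0.           0.           1.        ]]
```

```bash
python3 - <<'E'
from rig import bot
from h import *
P=np.array([[18,18,105],[18,-18,105],[-18,-18,105],[-18,18,105]])/1e3
s=np.array([[262,115],[315,103],[343,150],[290,156]]);t=np.array([[157,316],[218,316],[215,366],[155,363]])
s=(s+.5)/(400/75)-.5+[220,165]; t=(t+.5)/(400/95)-.5+[215,115]
cs,ct=cam(bot.camera_model("scene")),cam(bot.camera_model("top"))
p,r=fit([(cs,P,s),(ct,P,t)]); print(p,np.degrees(p[3]));print(r.round(1))
B=bedR(p[3])
pc=p[:3]+B@[0,0,.105]; print("post top",pc, "grip",p[:3]+B@[.085,0,.062])
# wrist view: camera looks at bed (0.03,0,.06) ; tool down, tool x toward? 
st=bot.read_state();print(st["position"],st["tcp_rot"].round(3))
E
```

```text
[ 0.52494877 -0.00775863  0.0493517  -0.06428966] -3.6835260757053914
[[-0.3 -0.3]
 [-0.3 -0.5]
 [ 1.  -0. ]
 [ 1.   1.5]
 [ 0.1 -1.4]
 [ 0.1 -0.4]
 [-0.3  0.5]
 [-0.4  0.2]]
post top [ 0.47255723 -0.00438575  0.14028437] grip [ 0.5674729  -0.01049627  0.14554528]
[ 0.1791574  -0.59810583  0.23266952] [[ 0.958  0.287 -0.   ]
 [ 0.287 -0.958  0.002]
 [ 0.    -0.002 -1.   ]]
```

The fit gives z = 49.4 mm (the text says 50), so it agrees. I'll move to a wrist viewpoint above the fixture.

{"api": "apply_moves", "payload": {
  "steps": [
    [[3.4,-3.4,-1,0,0,2,1],[6.8,-6.8,-2,0,0,4,1],[10.2,-10.2,-3,0,0,6,1],[13.6,-13.6,-4,0,0,8,1],[17,-17,-5,0,0,10,1],[20.4,-20.4,-6,0,0,12,1],[23.8,-23.8,-6.7,0,0,14,1],[27.2,-27.2,-6.7,0,0,16,1],[30.6,-30.6,-6.7,0,0,18,1],[34,-34,-6.7,0,0,20,1],[37.4,-37.4,-6.7,0,0,20.4,1],[40.8,-40.8,-6.7,0,0,20.4,1],[44.2,-44.2,-6.7,0,0,20.4,1],[47.7,-47.6,-6.7,0,0,20.4,1],[47.7,-47.6,-6.7,0,0,20.4,1],[47.7,-47.6,-6.7,0,0,20.4,1],[47.7,-47.6,-6.7,0,0,20.4,1]]
  ]
}}

```text
time_s: 2.22
position: [0.4991, -0.007, 0.3004]
tcp_rot: [[0.998, -0.067, -0.001], [-0.067, -0.998, -0.0], [-0.001, 0.0, -1.0]]
force: [-0.5, -0.5, -0.4]
opening: 1.002
grasp_force: 0.0
```

```bash
python3 - <<'E'
from rig import bot
from h import *
import pickle
st=bot.read_state();m=cam(bot.camera_model("wrist"));im=bot.capture("wrist")
pickle.dump((m,im,st),open("w1.pkl","wb"))
p=(.52495,-.00776,.04935,-.0643);B=bedR(p[3])
print(st["position"],st["joint_positions"].round(1))
uv=proj(m,np.array(p[:3])+np.array([[0,0,.105],[.085,0,.075],[-.025,0,.044]])@B.T);print(uv.round())
c=uv.mean(0); x0,y0=(c-[100,75]).astype(int); x0,y0=max(x0,0),max(y0,0)
cv2.imwrite("pics/w1.png",cv2.resize(im[y0:y0+150,x0:x0+200],None,fx=4,fy=4,interpolation=cv2.INTER_CUBIC));print(x0,y0)
E
```

```text
[ 0.4991123  -0.00695071  0.30038649] [-13.6  15.9  94.8  -0.   69.4  80.2]
[[258. 206.]
 [257. 117.]
 [258. 181.]]
157 93
```

View pics/w1.png

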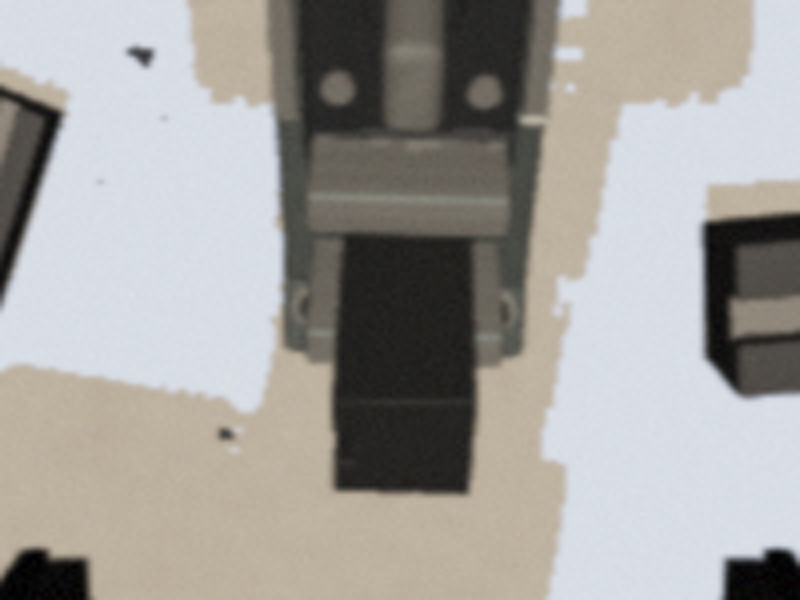

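The wrist view shows the post's top face at crop (334–474, 401–493), the jaw plate's top face at (308–507, 199–236), the fence's front top edge at y≈361 and the fin's top at (387–441, 50–128). I'll do a joint fit over all three views.

```bash
python3 - <<'E'
from rig import bot
from h import *
import pickle
P=np.array([[18,18,105],[18,-18,105],[-18,-18,105],[-18,18,105]])/1e3
s=np.array([[262,115],[315,103],[343,150],[290,156]]);t=np.array([[157,316],[218,316],[215,366],[155,363]])
s=(s+.5)/(400/75)-.5+[220,165]; t=(t+.5)/(400/95)-.5+[215,115]
cs,ct=cam(bot.camera_model("scene")),cam(bot.camera_model("top"))
m,im,st=pickle.load(open("w1.pkl","rb"))
PW=np.array([[18,18,105],[18,-18,105],[-18,-18,105],[-18,18,105],[32.8,28,44],[32.8,-28,44],[18.8,28,44],[18.8,-28,44],[-32,30,44],[-32,-30,44],[73,7,75],[73,-7,75],[97,7,75],[97,-7,75]])/1e3
w=np.array([[335,401],[474,402],[469,493],[334,489],[308,199],[507,203],[308,234],[507,236],[308,360],[500,364],[387,128],[441,128],[387,50],[441,50]])
w=(w+.5)/4-.5+[157,93]
for o in ([(m,PW,w)],[(cs,P,s),(ct,P,t),(m,PW,w)],[(cs,P,s),(ct,P,t),(m,PW[:4],w[:4])]):
    p,r=fit(o); print(p.round(4),np.degrees(p[3])); print(r.round(1).tolist())
    B=bedR(p[3]); print("fin grip",p[:3]+B@[.085,0,.062])
E
```

```text
[ 0.5252 -0.009   0.0447 -0.0927] -5.3134928673898365
[[-0.7, -1.3], [0.9, -0.7], [0.0, -0.4], [0.2, -0.2], [-0.6, -1.3], [1.3, -1.0], [-0.1, -0.0], [0.2, 0.8], [-0.4, 0.5], [0.3, 0.7], [-1.4, 3.1], [0.2, 3.5], [-1.1, -0.3], [1.4, 0.2]]
fin grip [ 0.56758505 -0.01290841  0.14091838]
[ 0.5256 -0.009   0.0475 -0.0912] -5.227429827560862
[[-0.5, 0.2], [-0.4, 0.0], [0.7, 0.6], [0.5, 2.0], [0.2, -1.9], [0.2, -0.5], [-0.6, 0.4], [-0.6, -0.3], [-0.8, -0.9], [1.1, -0.3], [0.3, 0.0], [0.2, 0.3], [-0.8, -1.4], [1.5, -1.1], [-0.3, 0.0], [0.5, 0.7], [-0.5, 0.8], [0.5, 0.9], [-1.4, 2.8], [0.3, 3.2], [-1.2, -0.8], [1.5, -0.4]]
fin grip [ 0.56807911 -0.01290201  0.14368538]
[ 0.5256 -0.0086  0.0484 -0.0852] -4.88363014037533
[[-0.5, -0.1], [-0.4, -0.2], [0.7, 0.3], [0.6, 1.8], [0.1, -1.8], [0.1, -0.5], [-0.6, 0.4], [-0.7, -0.2], [-1.0, -0.5], [1.0, -0.1], [0.3, 0.3], [0.1, 0.8]]
fin grip [ 0.56803125 -0.01222112  0.14457613]
```

```bash
cat >> h.py <<'E'
BP=np.array([.5255,-.0088,.049]); YAW=np.radians(-5.1)
def go(st,g,spin=0,bp=BP,yaw=YAW):
    """row (cm,deg) from measured pose to put grasp point at bed point g (mm), tool x turned `spin` deg about bed z"""
    B=bedR(yaw); T=B@Ro.from_euler('z',spin,degrees=True).as_matrix()@np.diag([1,-1,-1])
    p=bp+B@(np.array(g)/1e3)+T[:,2]*.008; R=st["tcp_rot"]
    return (100*R.T@(p-st["position"])).round(2),np.degrees(Ro.from_matrix(R.T@T).as_rotvec()).round(2)
def where(st,bp=BP,yaw=YAW):
    B=bedR(yaw);R=st["tcp_rot"];return (1e3*B.T@(st["position"]-.008*R[:,2]-bp)).round(1),(B.T@R).round(3)
E
python3 - <<'E'
from rig import bot
from h import *
st=bot.read_state();print(go(st,[85,0,115]))
E
```

```text
(array([ 4.65,  0.04, 11.63]), array([-0.32, 30.02,  1.23]))
```

{"api": "apply_moves", "payload": {
  "steps": [
    [[1,0,2.3,0,6,0.3,1],[1.9,0,4.6,-0.1,12,0.5,1],[2.8,0,7,-0.2,18,0.8,1],[3.7,0,9.3,-0.3,24,1,1],[4.65,0,11.6,-0.3,30,1.2,1],[4.65,0,11.6,-0.3,30,1.2,1],[4.65,0,11.6,-0.3,30,1.2,1]]
  ]
}}

```text
time_s: 3.15
position: [0.5453, -0.0099, 0.1839]
tcp_rot: [[0.864, -0.088, 0.496], [-0.077, -0.996, -0.043], [0.498, -0.001, -0.867]]
force: [-0.3, 0.5, -0.3]
opening: 0.999
grasp_force: 0.0
```

```bash
python3 - <<'E'
from rig import bot
from h import *
import pickle
st=bot.read_state();m=cam(bot.camera_model("wrist"));im=bot.capture("wrist")
pickle.dump((m,im,st),open("w2.pkl","wb"))
print(where(st),st["joint_positions"].round(1))
B=bedR(YAW);Q=np.array([[73,7,75],[73,-7,75],[97,7,75],[97,-7,75],[18,18,105],[18,-18,105],[32.8,28,44],[32.8,-28,44]])/1e3
uv=proj(m,BP+Q@B.T);print(uv.round(1).tolist())
print(go(st,[85,0,63]))
for u in uv: cv2.circle(im,tuple(int(round(v)) for v in u),1,(0,0,255),-1)
cv2.imwrite("pics/w2.png",im)
E
```

```text
(array([ 84.7,   0.7, 114.9]), array([[ 1.   , -0.   , -0.002],
       [-0.   , -1.   ,  0.001],
       [-0.002, -0.001, -1.   ]])) [-15.7  22.8 118.5  30.2  10.6  51. ]
[[248.8, 249.4], [271.3, 249.4], [248.5, 213.3], [271.8, 213.3], [229.4, 358.0], [290.9, 358.0], [222.5, 278.8], [297.0, 278.8]]
(array([0.04, 0.08, 5.19]), array([-0.06,  0.11, -0.  ]))
```

View pics/w2.png

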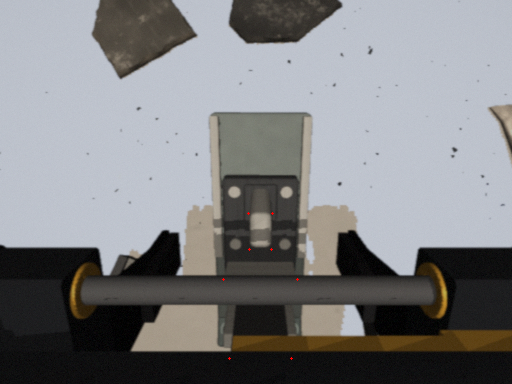

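The red predicted corners land on the fin (observed x 250–271, y 210–247) and the bed's midline lies at x≈260, so the fit holds. I'll descend, pinch the fin and slide the jaw up 22 mm.

{"api": "apply_moves", "payload": {
  "steps": [
    [[0,0.08,1.3,0,0.1,0,1],[0,0.08,2.6,0,0.1,0,1],[0,0.08,3.9,0,0.1,0,1],[0,0.08,5.2,0,0.1,0,1],[0,0.08,5.2,0,0.1,0,1],[0,0.08,5.2,0,0.1,0,-1],[0,0.08,5.2,0,0.1,0,-1],[0,0.08,5.2,0,0.1,0,-1],[0,0.08,5.2,0,0.1,0,-1],[0,0.08,5.2,0,0.1,0,-1],[0,0.08,5.2,0,0.1,0,-1],[0,0.08,5.2,0,0.1,0,-1]]
  ]
}}

```text
time_s: 4.7
position: [0.572, -0.012, 0.1395]
tcp_rot: [[0.862, -0.086, 0.5], [-0.075, -0.996, -0.043], [0.501, -0.0, -0.865]]
force: [0.1, -0.1, 0.9]
opening: 0.287
grasp_force: 0.0
```

{"api": "apply_moves", "payload": {
  "steps": [
    [[0.3,0,0,0,0,0,-1],[0.6,0,0,0,0,0,-1],[0.9,0,0,0,0,0,-1],[1.2,0,0,0,0,0,-1],[1.5,0,0,0,0,0,-1],[1.8,0,0,0,0,0,-1],[2.0,0,0,0,0,0,-1],[2.2,0,0,0,0,0,-1],[2.2,0,0,0,0,0,-1],[2.2,0,0,0,0,0,-1],[2.2,0,0,0,0,0,-1]]
  ]
}}

```text
time_s: 6.08
position: [0.5884, -0.0149, 0.149]
tcp_rot: [[0.864, -0.089, 0.496], [-0.077, -0.996, -0.045], [0.498, 0.0, -0.867]]
force: [-6.7, -7.7, -1.5]
opening: 0.157
grasp_force: 30.0
```

```bash
python3 - <<'E'
from rig import bot
from h import *
st=bot.read_state();print(where(st),st["opening"]*87,st["grasp_force"],bedR(YAW).T@st["force"])
E
```

```text
(array([104.8,  -0.5,  63. ]), array([[ 1.   ,  0.   , -0.002],
       [ 0.   , -1.   , -0.   ],
       [-0.002,  0.   , -1.   ]])) 13.688883821693798 30.00958404969424 [-5.97613951 -8.28994284  1.69839961]
```

The jaw moved (the fingers closed during the first part of the slide, so it is open about 17 mm). I'll release, rise, and go over the post.

{"api": "apply_moves", "payload": {
  "steps": [
    [[0,0,0,0,0,0,1],[0,0,0,0,0,0,1],[0,0,0,0,0,0,1],[0,0,0,0,0,0,1],[0,0,0,0,0,0,1],[0,0,-1.8,0,0,0,1],[0,0,-3.6,0,0,0,1],[0,0,-5.4,0,0,0,1],[0,0,-7.2,0,0,0,1],[-2.5,0,-7.2,0,0,0,1],[-5,0,-7.2,0,0,0,1],[-7.5,0,-7.2,0,0,0,1],[-10.5,0,-7.2,0,0,0,1],[-10.5,0,-7.2,0,0,0,1],[-10.5,0,-7.2,0,0,0,1]]
  ]
}}

```text
time_s: 7.95
position: [0.4736, -0.0001, 0.1647]
tcp_rot: [[0.86, -0.08, 0.504], [-0.075, -0.997, -0.031], [0.505, -0.011, -0.863]]
force: [-0.9, -0.4, 0.4]
opening: 1.003
grasp_force: 0.0
```

```bash
python3 - <<'E'
from rig import bot
from h import *
import pickle
st=bot.read_state();m=cam(bot.camera_model("wrist"));im=bot.capture("wrist")
pickle.dump((m,im,st),open("w3.pkl","wb"))
print(where(st),st["joint_positions"].round(1),st["opening"],st["force"])
print(go(st,[0,0,78]))
B=bedR(YAW)
for j in (0,18):
  Q=np.array([[73+j,7,75],[73+j,-7,75],[97+j,7,75],[97+j,-7,75],[32.8+j,28,44],[32.8+j,-28,44],[18,18,105],[18,-18,105],[0,40,0],[100,40,0],[0,-40,0],[100,-40,0]])/1e3
  print(proj(m,BP+Q@B.T).round(1).tolist())
cv2.imwrite("pics/w3.png",cv2.resize(im[130:384,130:390],None,fx=2.3,fy=2.3,interpolation=cv2.INTER_CUBIC))
E
```

```text
(array([ 12.3,   3.9, 134.5]), array([[ 1.   ,  0.002,  0.006],
       [ 0.002, -1.   ,  0.014],
       [ 0.006, -0.014, -1.   ]])) [-18.3  22.3 129.8 102.    7.6 -23.8] 1.0025103282612624 [-0.94694305 -0.43464921  0.39763515]
(array([-1.27,  0.48,  5.63]), array([-0.77, -0.35,  0.13]))
[[255.3, 129.0], [278.1, 129.1], [255.3, 88.1], [278.9, 88.1], [228.1, 179.8], [303.3, 180.2], [235.2, 230.7], [297.7, 231.1], [220.7, 202.9], [216.8, 86.6], [309.1, 203.5], [315.0, 86.8]]
[[255.3, 98.6], [278.7, 98.6], [255.3, 55.3], [279.5, 55.3], [227.5, 155.8], [304.4, 156.2], [235.2, 230.7], [297.7, 231.1], [220.7, 202.9], [216.8, 86.6], [309.1, 203.5], [315.0, 86.8]]
```

View pics/w3.png

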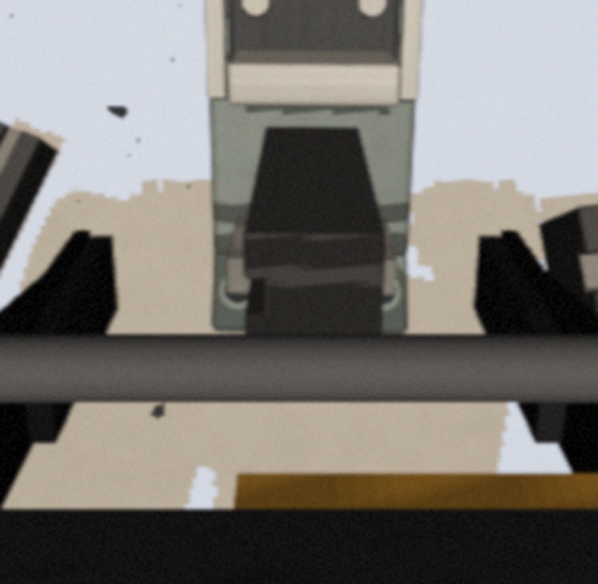

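The post is where predicted (top edge row 231, columns 236–297), and the jaw is open about 16 mm with the post still on the fence. The wrist is near its singularity and still catching up, so I'll let it settle over the post.

{"api": "apply_moves", "payload": {
  "steps": [
    [[-0.6,0.2,0,-0.4,-0.2,0,1],[-1.27,0.48,0,-0.77,-0.35,0.13,1],[-1.27,0.48,0,-0.77,-0.35,0.13,1],[-1.27,0.48,0,-0.77,-0.35,0.13,1],[-1.27,0.48,0,-0.77,-0.35,0.13,1],[-1.27,0.48,0,-0.77,-0.35,0.13,1]]
  ]
}}

```text
time_s: 8.75
position: [0.4626, -0.0038, 0.1584]
tcp_rot: [[0.863, -0.089, 0.498], [-0.077, -0.996, -0.044], [0.5, -0.001, -0.866]]
force: [-0.1, -0.3, 0.1]
opening: 0.999
grasp_force: 0.0
```

```bash
python3 - <<'E'
from rig import bot
from h import *
st=bot.read_state()
print(where(st),st["joint_positions"].round(1),st["qvel"].round(1))
print(go(st,[0,-0.5,78]))
E
```

```text
(array([ 1.000e-01, -6.000e-01,  1.343e+02]), array([[ 1.   , -0.   ,  0.   ],
       [-0.   , -1.   ,  0.001],
       [ 0.   , -0.001, -1.   ]])) [-18.9  22.9 131.4 117.2   7.8 -39.5] [-0.1  0.1  0.2  0.3 -0.  -0.3]
(array([-0.01, -0.01,  5.63]), array([-0.04, -0.01, -0.  ]))
```

{"api": "apply_moves", "payload": {
  "steps": [
    [[0,0,0.8,0,0,0,1],[0,0,1.6,0,0,0,1],[0,0,2.4,0,0,0,1],[0,0,3.2,0,0,0,1],[0,0,4,0,0,0,1],[0,0,4.8,0,0,0,1],[0,0,5.6,0,0,0,1],[0,0,5.6,0,0,0,1],[0,0,5.6,0,0,0,1]]
  ]
}}

```text
time_s: 9.88
position: [0.4902, -0.0062, 0.1098]
tcp_rot: [[0.863, -0.089, 0.498], [-0.077, -0.996, -0.044], [0.5, -0.001, -0.866]]
force: [-0.1, 0.1, -0.6]
opening: 1.001
grasp_force: 0.0
```

```bash
python3 - <<'E'
from rig import bot
from h import *
st=bot.read_state()
print(where(st),st["joint_positions"].round(1),st["qvel"].round(1),st["force"])
print(go(st,[0,-0.5,78]))
E
```

```text
(array([-0.3, -0.5, 78.4]), array([[ 1.   , -0.   , -0.   ],
       [-0.   , -1.   ,  0.001],
       [-0.   , -0.001, -1.   ]])) [-17.7  32.  129.8 150.4  12.9 -72. ] [-0.1 -0.3  0.2  0.2 -0.  -0.1] [-0.09528989  0.13014424 -0.58994147]
(array([ 0.03, -0.  ,  0.04]), array([-0.05,  0.03, -0.01]))
```

With the pads this way round, the quarter turn would take joint 6 to about -162, right at its limit. I'll rise, take the half-turned but equivalent grasp (+180° about tool z), and descend again.

{"api": "apply_moves", "payload": {
  "steps": [
    [[0,0,-1.5,0,0,0,1],[0,0,-3,0,0,0,1],[0,0,-4.5,0,0,0,1],[0,0,-6,0,0,0,1],[0,0,-6,0,0,10,1],[0,0,-6,0,0,20,1],[0,0,-6,0,0,30,1],[0,0,-6,0,0,40,1],[0,0,-6,0,0,50,1],[0,0,-6,0,0,60,1],[0,0,-6,0,0,70,1],[0,0,-6,0,0,80,1],[0,0,-6,0,0,90,1],[0,0,-6,0,0,100,1],[0,0,-6,0,0,110,1],[0,0,-6,0,0,120,1],[0,0,-6,0,0,130,1],[0,0,-6,0,0,140,1],[0,0,-6,0,0,150,1],[0,0,-6,0,0,150,1]]
  ]
}}

```text
time_s: 12.38
position: [0.4602, -0.0036, 0.162]
tcp_rot: [[-0.791, -0.356, 0.498], [-0.433, 0.9, -0.044], [-0.433, -0.25, -0.866]]
force: [0.4, 0.7, 0.2]
opening: 0.994
grasp_force: 0.0
```

{"api": "apply_moves", "payload": {
  "steps": [
    [[0,0,0,0,0,10,1],[0,0,0,0,0,20,1],[0,0,0,0,0,30,1],[0,0,0,0,0,30,1],[0,0,0,0,0,30,1]]
  ]
}}

```text
time_s: 13.0
position: [0.4604, -0.0036, 0.1618]
tcp_rot: [[-0.863, 0.085, 0.498], [0.073, 0.996, -0.044], [-0.5, -0.001, -0.866]]
force: [-0.5, 0.3, 0.2]
opening: 0.998
grasp_force: 0.0
```

```bash
python3 - <<'E'
from rig import bot
from h import *
st=bot.read_state()
print(where(st),st["joint_positions"].round(1),st["qvel"].round(1),st["force"])
print(go(st,[0,-0.5,78],180))
E
```

```text
(array([ -0.2,  -0.7, 138.4]), array([[-1.   , -0.004, -0.   ],
       [-0.004,  1.   ,  0.001],
       [ 0.   ,  0.001, -1.   ]])) [-19.   22.2 131.5 112.8   7.5 144.7] [-0.1 -0.  -0.1  0.  -0.1  1. ] [-0.48237587  0.29168371  0.22712409]
(array([-0.02,  0.01,  6.04]), array([ 0.04, -0.01,  0.21]))
```

Now descend and grip, giving the fingers time to close.

{"api": "apply_moves", "payload": {
  "steps": [
    [[0,0,0.8,0,0,0.2,1],[0,0,1.6,0,0,0.2,1],[0,0,2.4,0,0,0.2,1],[0,0,3.2,0,0,0.2,1],[0,0,4,0,0,0.2,1],[0,0,4.8,0,0,0.2,1],[0,0,5.6,0,0,0.2,1],[0,0,6.04,0,0,0.2,1],[0,0,6.04,0,0,0.2,1],[0,0,6.04,0,0,0.2,-1],[0,0,6.04,0,0,0.2,-1],[0,0,6.04,0,0,0.2,-1],[0,0,6.04,0,0,0.2,-1],[0,0,6.04,0,0,0.2,-1],[0,0,6.04,0,0,0.2,-1],[0,0,6.04,0,0,0.2,-1],[0,0,6.04,0,0,0.2,-1],[0,0,6.04,0,0,0.2,-1]]
  ]
}}

```text
time_s: 15.25
position: [0.4905, -0.0062, 0.1094]
tcp_rot: [[-0.862, 0.092, 0.498], [0.081, 0.996, -0.044], [-0.5, 0.003, -0.866]]
force: [-0.4, 0.9, 0.6]
opening: 0.412
grasp_force: 30.0
```

```bash
python3 - <<'E'
from rig import bot
from h import *
st=bot.read_state()
print(where(st),st["joint_positions"].round(1),st["opening"]*87,st["grasp_force"],bedR(YAW).T@st["force"])
E
```

```text
(array([-0.2, -0.6, 77.9]), array([[-1.   ,  0.004, -0.   ],
       [ 0.004,  1.   ,  0.001],
       [ 0.   ,  0.001, -1.   ]])) [-17.7  32.1 129.8 150.6  12.9 108. ] 35.800554984144114 29.999983152374625 [-0.16131568  0.89529103  0.73718737]
```

{"api": "apply_moves", "payload": {
  "steps": [
    [[-0.2,0,0,0,0,0,-1],[-0.4,0,-0.4,0,0,0,-1],[-0.5,0,-1.2,0,0,0,-1],[-0.5,0,-2,0,0,0,-1],[-0.5,0,-2.8,0,0,0,-1],[-0.5,0,-3.6,0,0,0,-1],[-0.5,0,-4.4,0,0,0,-1],[-0.5,0,-5.2,0,0,0,-1],[-0.5,0,-6,0,0,0,-1],[-0.5,0,-6.2,0,0,0,-1],[-0.5,0,-6.2,0,0,0,-1],[-0.5,0,-6.2,0,0,0,-1]]
  ]
}}

```text
time_s: 16.75
position: [0.4636, -0.004, 0.1652]
tcp_rot: [[-0.863, 0.092, 0.497], [0.081, 0.996, -0.044], [-0.499, 0.003, -0.867]]
force: [-0.5, -0.1, -4.5]
opening: 0.414
grasp_force: 30.0
```

{"api": "apply_moves", "payload": {
  "steps": [
    [[0,0,0,0,0,-7,-1],[0,0,0,0,0,-14,-1],[0,0,0,0,0,-21,-1],[0,0,0,0,0,-28,-1],[0,0,0,0,0,-35,-1],[0,0,0,0,0,-42,-1],[0,0,0,0,0,-49,-1],[0,0,0,0,0,-56,-1],[0,0,0,0,0,-63,-1],[0,0,0,0,0,-70,-1],[0,0,0,0,0,-77,-1],[0,0,0,0,0,-84,-1],[0,0,0,0,0,-90,-1],[0,0,0,0,0,-90,-1],[0,0,0,0,0,-90,-1]]
  ]
}}

```text
time_s: 18.62
position: [0.4638, -0.004, 0.1654]
tcp_rot: [[-0.093, -0.863, 0.497], [-0.996, 0.082, -0.044], [-0.003, -0.499, -0.866]]
force: [-0.7, 0.5, -4.7]
opening: 0.405
grasp_force: 30.0
```

```bash
python3 - <<'E'
from rig import bot
from h import *
st=bot.read_state()
print(where(st),st["joint_positions"].round(1),st["opening"]*87,st["grasp_force"],st["force"])
print(go(st,[5,-.6,79.5],270))
t=bot.capture("scene")[155:245,210:310]
s=np.clip(cv2.resize(t,None,fx=6,fy=6,interpolation=cv2.INTER_CUBIC)*1.8,0,255);cv2.imwrite("pics/s2.png",s)
E
```

```text
(array([  4.6,  -0.7, 139.7]), array([[-0.005, -1.   , -0.001],
       [-1.   ,  0.005,  0.001],
       [-0.001,  0.001, -1.   ]])) [-18.9  21.7 130.7 103.5   7.1  64.7] 35.27772704005109 29.999938958790153 [-0.72376114  0.48352812 -4.72736415]
(array([-0.  , -0.04,  6.02]), array([ 0.05,  0.04, -0.31]))[ WARN:0@1.160] global loadsave.cpp:1063 imwrite_ Unsupported depth image for selected encoder is fallbacked to CV_8U.
```

View pics/s2.png

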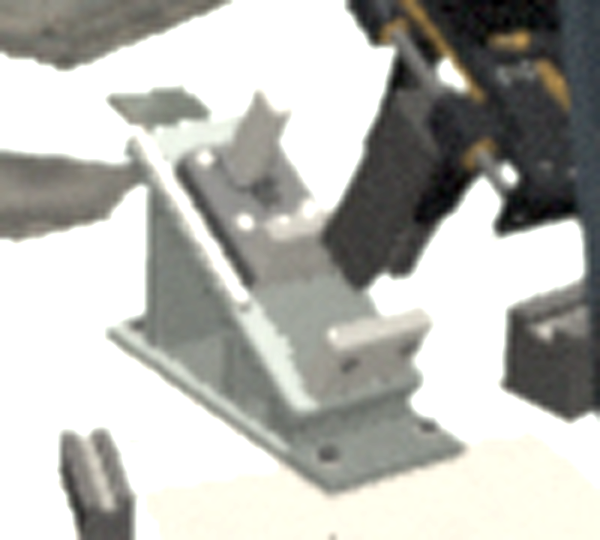

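The post is held clear of the open fixture (crop 330–440, 90–290) with a plain face to the left, so it has turned. Now I'll lower it.

{"api": "apply_moves", "payload": {
  "steps": [
    [[0,0,0.8,0,0,-0.3,-1],[0,0,1.6,0,0,-0.3,-1],[0,0,2.4,0,0,-0.3,-1],[0,0,3.2,0,0,-0.3,-1],[0,0,4,0,0,-0.3,-1],[0,0,4.8,0,0,-0.3,-1],[0,0,5.4,0,0,-0.3,-1],[0,0,5.8,0,0,-0.3,-1],[0,0,6.02,0,0,-0.3,-1],[0,0,6.02,0,0,-0.3,-1],[0,0,6.02,0,0,-0.3,-1]]
  ]
}}

```text
time_s: 20.05
position: [0.4938, -0.0066, 0.1136]
tcp_rot: [[-0.087, -0.863, 0.498], [-0.996, 0.076, -0.044], [0.0, -0.5, -0.866]]
force: [-0.7, -0.6, -4.2]
opening: 0.41
grasp_force: 30.0
```

```bash
python3 - <<'E'
from rig import bot
from h import *
st=bot.read_state()
print(where(st),st["joint_positions"].round(1),st["opening"]*87,st["grasp_force"],st["force"],st["moment"])
print(go(st,[5,-.6,77.9],270))
E
```

```text
(array([ 4.8, -0.6, 79.8]), array([[ 0.001, -1.   , -0.   ],
       [-1.   , -0.001,  0.001],
       [-0.001,  0.   , -1.   ]])) [-17.6  31.4 129.2 147.7  11.8  20.8] 35.640457814064014 30.000036384444684 [-0.73272004 -0.58174396 -4.15704621] [0.18863142 0.6545239  0.01311035]
(array([-0.  , -0.02,  0.19]), array([0.02, 0.04, 0.08]))
```

{"api": "apply_moves", "payload": {
  "steps": [
    [[0,0,0.1,0,0,0,-1],[0,0.15,0.12,0,0,0,-1],[0,0.3,0.12,0,0,0,-1],[0,0.42,0.14,0,0,0,-1],[0,0.49,0.16,0,0,0,-1],[0,0.49,0.19,0,0,0,-1],[0,0.49,0.22,0,0,0,-1],[0,0.49,0.22,0,0,0,-1]]
  ]
}}

```text
time_s: 21.05
position: [0.4913, -0.0064, 0.1099]
tcp_rot: [[-0.087, -0.862, 0.5], [-0.996, 0.076, -0.044], [0.0, -0.502, -0.865]]
force: [-1.1, -0.5, 4.5]
opening: 0.412
grasp_force: 30.0
```

```bash
python3 - <<'E'
from rig import bot
from h import *
st=bot.read_state();B=bedR(YAW)
print(where(st),st["joint_positions"].round(1),st["opening"]*87,B.T@st["force"],B.T@st["moment"])
E
```

```text
(array([ 0.7, -0.6, 77.9]), array([[ 0.001, -1.   ,  0.002],
       [-1.   , -0.001,  0.001],
       [-0.001, -0.002, -1.   ]])) [-17.7  32.1 129.8 150.6  13.   17.7] 35.86361156162024 [ 1.38574309 -0.60006483  4.42853357] [-0.0297725  -0.00733414 -0.15889134]
```

The foot is on the bed and the post has met the fence. I'll release, rise, turn back to the fin orientation and move over the fin.

{"api": "apply_moves", "payload": {
  "steps": [
    [[0,0,0,0,0,0,0.0],[0,0,0,0,0,0,0.3],[0,0,0,0,0,0,0.6],[0,0,0,0,0,0,1],[0,0,0,0,0,0,1],[0,0,0,0,0,0,1],[0,0,0,0,0,0,1],[0,0,-1,0,0,0,1],[0,0,-2,0,0,0,1],[0,0,-3,0,0,0,1],[0,0,-4,0,0,0,1],[0,0,-5,0,0,0,1],[0,0,-6,0,0,0,1],[0,0,-6.2,0,0,0,1],[0,0,-6.2,0,0,0,1]]
  ]
}}

```text
time_s: 22.92
position: [0.4598, -0.0036, 0.163]
tcp_rot: [[-0.087, -0.863, 0.498], [-0.996, 0.075, -0.044], [0.0, -0.5, -0.866]]
force: [-0.4, 0.1, 0.1]
opening: 1.002
grasp_force: 0.0
```

{"api": "apply_moves", "payload": {
  "steps": [
    [[0,0,0,0,0,-10,1],[0,0,0,0,0,-20,1],[0,0,0,0,0,-30,1],[0,0,0,0,0,-40,1],[0,0,0,0,0,-50,1],[0,0,0,0,0,-60,1],[0,0,0,0,0,-70,1],[0,0,0,0,0,-80,1],[0,0,0,0,0,-90,1],[0,0,0,0,0,-90,1],[0,0,0,0,0,-90,1]]
  ]
}}

```text
time_s: 24.3
position: [0.4599, -0.0036, 0.1626]
tcp_rot: [[0.863, -0.089, 0.498], [-0.078, -0.996, -0.044], [0.499, -0.001, -0.866]]
force: [0.2, -0.8, -0.3]
opening: 0.999
grasp_force: 0.0
```

```bash
python3 - <<'E'
from rig import bot
from h import *
st=bot.read_state();m=cam(bot.camera_model("wrist"));im=bot.capture("wrist")
print(where(st),st["joint_positions"].round(1))
B=bedR(YAW);j=16.3
Q=np.array([[18,18,105],[18,-18,105],[18.8+j,28,44],[18.8+j,-28,44],[32.8+j,28,44],[32.8+j,-28,44]])/1e3
print(((proj(m,BP+Q@B.T)-[130,80])*2.3).round().tolist())
print(go(st,[101.5,-.7,138]))
cv2.imwrite("pics/w4.png",cv2.resize(im[80:340,130:390],None,fx=2.3,fy=2.3,interpolation=cv2.INTER_CUBIC))
E
```

```text
(array([ -0.2,  -0.7, 139.3]), array([[ 1.   , -0.001, -0.001],
       [-0.001, -1.   ,  0.001],
       [-0.001, -0.001, -1.   ]])) [-19.   22.  131.5 111.3   7.5 -33.6]
[[222.0, 293.0], [365.0, 293.0], [208.0, 180.0], [380.0, 180.0], [206.0, 137.0], [382.0, 137.0]]
(array([ 1.017e+01, -1.000e-02,  1.300e-01]), array([-0.05,  0.04, -0.06]))
```

View pics/w4.png

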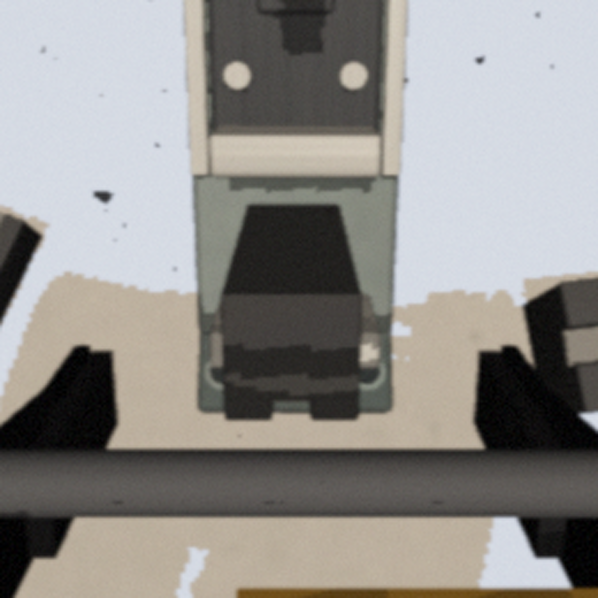

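The post stands square against the fence: its top edge is at crop (222–362, 293), as predicted. The groove notch is at (290, 410), on the fence side. The jaw is about 17 mm open. Now to the fin.

{"api": "apply_moves", "payload": {
  "steps": [
    [[1,0,0,0,0,0,1],[2,0,0,0,0,0,1],[3,0,0,0,0,0,1],[4,0,0,0,0,0,1],[5,0,0,0,0,0,1],[6,0,0,0,0,0,1],[7,0,0,0,0,0,1],[8,0,0,0,0,0,1],[9,0,0,0,0,0,1],[10.2,0,0,0,0,0,1],[10.2,0,0,0,0,0,1],[10.2,0,0,0,0,0,1],[10.2,0,0,0,0,0,1]]
  ]
}}

```text
time_s: 25.98
position: [0.5471, -0.0111, 0.2132]
tcp_rot: [[0.864, -0.088, 0.496], [-0.076, -0.996, -0.043], [0.498, -0.0, -0.867]]
force: [-0.1, 0.9, 0.1]
opening: 1.005
grasp_force: 0.0
```

```bash
python3 - <<'E'
from rig import bot
from h import *
st=bot.read_state()
print(where(st),st["joint_positions"].round(1))
print(go(st,[101.5,-1,63]))
E
```

```text
(array([100.9,  -0.4, 139.4]), array([[ 1.   ,  0.001, -0.002],
       [ 0.001, -1.   ,  0.001],
       [-0.002, -0.001, -1.   ]])) [-15.8  19.3 116.6  20.4  15.6  60.9]
(array([0.08, 0.07, 7.64]), array([-0.06,  0.11,  0.06]))
```

{"api": "apply_moves", "payload": {
  "steps": [
    [[0.08,0.07,1.3,0,0.1,0,1],[0.08,0.07,2.6,0,0.1,0,1],[0.08,0.07,3.9,0,0.1,0,1],[0.08,0.07,5.2,0,0.1,0,1],[0.08,0.07,6.5,0,0.1,0,1],[0.08,0.07,7.6,0,0.1,0,1],[0.08,0.07,7.6,0,0.1,0,0],[0.08,0.07,7.6,0,0.1,0,-1],[0.08,0.07,7.6,0,0.1,0,-1],[0.08,0.07,7.6,0,0.1,0,-1],[0.08,0.07,7.6,0,0.1,0,-1],[0.08,0.07,7.6,0,0.1,0,-1],[0.08,0.07,7.6,0,0.1,0,-1],[0.08,0.07,7.6,0,0.1,0,-1],[0.08,0.07,7.6,0,0.1,0,-1],[0.08,0.07,7.6,0,0.1,0,-1],[0.08,0.07,7.6,0,0.1,0,-1]]
  ]
}}

```text
time_s: 28.1
position: [0.5863, -0.0149, 0.1483]
tcp_rot: [[0.862, -0.087, 0.499], [-0.076, -0.996, -0.043], [0.501, -0.001, -0.866]]
force: [1.4, 3.9, -0.3]
opening: 0.16
grasp_force: 30.0
```

{"api": "apply_moves", "payload": {
  "steps": [
    [[-0.2,0,0,0,0,0,-1],[-0.4,0,0,0,0,0,-1],[-0.6,0,0,0,0,0,-1],[-0.8,0,0,0,0,0,-1],[-1.0,0,0,0,0,0,-1],[-1.2,0,0,0,0,0,-1],[-1.3,0,0,0,0,0,-1],[-1.4,0,0,0,0,0,-1],[-1.4,0,0,0,0,0,-1],[-1.4,0,0,0,0,0,-1]]
  ]
}}

```text
time_s: 29.35
position: [0.5752, -0.0139, 0.1419]
tcp_rot: [[0.861, -0.086, 0.501], [-0.075, -0.996, -0.043], [0.502, -0.001, -0.865]]
force: [2.8, 4.8, 0.7]
opening: 0.16
grasp_force: 30.0
```

```bash
python3 - <<'E'
from rig import bot
from h import *
st=bot.read_state();B=bedR(YAW)
print(where(st),st["opening"]*87,st["grasp_force"],B.T@st["force"])
E
```

```text
(array([89.7, -0.7, 63.4]), array([[ 1.   ,  0.002,  0.003],
       [ 0.002, -1.   ,  0.002],
       [ 0.003, -0.002, -1.   ]])) 13.920951386551517 30.010671294294298 [ 2.42215845  5.0184189  -0.6290396 ]
```

{"api": "apply_moves", "payload": {
  "steps": [
    [[-0.1,0,0,0,0,0,-1],[-0.2,0,0,0,0,0,-1],[-0.25,0,0,0,0,0,-1],[-0.25,0,0,0,0,0,-1]]
  ]
}}

```text
time_s: 29.85
position: [0.5732, -0.0137, 0.1406]
tcp_rot: [[0.861, -0.086, 0.501], [-0.075, -0.996, -0.043], [0.503, -0.001, -0.865]]
force: [3.7, 5.2, 1.3]
opening: 0.162
grasp_force: 30.0
```

```bash
cat > c.py <<'E'
from rig import bot
from h import *
st=bot.read_state();B=bedR(YAW)
print(where(st)[0],B.T@st["force"])
E
python3 c.py
```

```text
[87.3 -0.7 63.4] [ 3.46892811  5.48439488 -0.46830968]
```

{"api": "apply_moves", "payload": {
  "steps": [
    [[-0.05,0,0,0,0,0,-1],[-0.1,0,0,0,0,0,-1],[-0.1,0,0,0,0,0,-1]]
  ]
}}

```text
time_s: 30.22
position: [0.5723, -0.0136, 0.1401]
tcp_rot: [[0.861, -0.086, 0.501], [-0.075, -0.996, -0.043], [0.503, -0.001, -0.865]]
force: [2.7, 5.6, 1.2]
opening: 0.156
grasp_force: 30.0
```

```bash
python3 c.py
```

```text
[86.3 -0.7 63.4] [ 2.50394076  5.86754281 -0.0817231 ]
```

{"api": "apply_moves", "payload": {
  "steps": [
    [[-0.05,0,0,0,0,0,-1],[-0.1,0,0,0,0,0,-1],[-0.1,0,0,0,0,0,-1]]
  ]
}}

```text
time_s: 30.6
position: [0.5715, -0.0135, 0.1396]
tcp_rot: [[0.861, -0.086, 0.501], [-0.075, -0.996, -0.043], [0.503, -0.001, -0.865]]
force: [3.6, 4.4, 1.2]
opening: 0.159
grasp_force: 30.0
```

```bash
python3 c.py
```

```text
[85.3 -0.7 63.4] [ 3.39948494  4.67004276 -0.56571636]
```

{"api": "apply_moves", "payload": {
  "steps": [
    [[-0.05,0,0,0,0,0,-1],[-0.1,0,0,0,0,0,-1],[-0.1,0,0,0,0,0,-1]]
  ]
}}

```text
time_s: 30.98
position: [0.5709, -0.0135, 0.1393]
tcp_rot: [[0.861, -0.086, 0.501], [-0.075, -0.996, -0.043], [0.503, -0.001, -0.864]]
force: [3.7, 5.1, 1.6]
opening: 0.157
grasp_force: 30.0
```

```bash
python3 c.py
```

```text
[84.6 -0.7 63.4] [ 3.584828    5.42031736 -0.27222043]
```

{"api": "apply_moves", "payload": {
  "steps": [
    [[-0.05,0,0,0,0,0,-1],[-0.1,0,0,0,0,0,-1],[-0.1,0,0,0,0,0,-1]]
  ]
}}

```text
time_s: 31.35
position: [0.5708, -0.0135, 0.1393]
tcp_rot: [[0.86, -0.086, 0.502], [-0.075, -0.996, -0.043], [0.504, -0.001, -0.864]]
force: [5.3, 5.1, 2.9]
opening: 0.16
grasp_force: 30.0
```

```bash
sed -i 's/^print.*/&;print(st["tau"].round(1))/' c.py; python3 c.py
```

```text
[84.6 -0.7 63.4] [5.67755502 5.5150152  0.09013804]
[ -3.  -32.7  -5.5  -0.1  -1.6  -0.2]
```

{"api": "apply_moves", "payload": {
  "steps": [
    [[-0.05,0,0,0,0,0,-1],[-0.1,0,0,0,0,0,-1],[-0.1,0,0,0,0,0,-1]]
  ]
}}

```text
time_s: 31.72
position: [0.5708, -0.0135, 0.1393]
tcp_rot: [[0.86, -0.086, 0.504], [-0.075, -0.996, -0.043], [0.506, -0.001, -0.863]]
force: [6.6, 5.8, 3.7]
opening: 0.16
grasp_force: 30.0
```

```bash
python3 c.py
```

```text
[84.5 -0.7 63.4] [7.04670575 6.31375084 0.17549182]
[ -3.2 -32.1  -4.6  -0.2  -1.7  -0.2]
```

It stopped with the force rising, so the jaw has closed on the post. I'll ease off, release and retreat upward.

{"api": "apply_moves", "payload": {
  "steps": [
    [[0.1,0,0,0,0,0,-1],[0.1,0,0,0,0,0,0],[0.1,0,0,0,0,0,1],[0.1,0,0,0,0,0,1],[0.1,0,0,0,0,0,1],[0.1,0,0,0,0,0,1],[0.1,0,0,0,0,0,1],[0.1,0,-1.5,0,0,0,1],[0.1,0,-3,0,0,0,1],[0.1,0,-5,0,0,0,1],[0.1,0,-7,0,0,0,1],[0.1,0,-9,0,0,0,1],[0.1,0,-10,0,0,0,1],[0.1,0,-10,0,0,0,1]]
  ]
}}

```text
time_s: 33.48
position: [0.5188, -0.0095, 0.2252]
tcp_rot: [[0.861, -0.087, 0.5], [-0.075, -0.996, -0.044], [0.502, 0.0, -0.865]]
force: [1.1, -0.1, -0.6]
opening: 1.002
grasp_force: 0.0
```

{"api": "apply_moves", "payload": {
  "steps": [
    [[-2,0,-1,0,0,0,1],[-4,0,-2,0,0,0,1],[-4,0,-2,0,0,0,1],[-4,0,-2,0,0,0,1]]
  ]
}}

```text
time_s: 33.98
position: [0.4756, -0.0061, 0.222]
tcp_rot: [[0.861, -0.088, 0.5], [-0.076, -0.996, -0.045], [0.502, 0.001, -0.865]]
force: [0.6, 0.4, 0.9]
opening: 1.002
grasp_force: 0.0
```

```bash
python3 - <<'E'
from rig import bot
from h import *
st=bot.read_state();m=cam(bot.camera_model("wrist"));im=bot.capture("wrist");sc=bot.capture("scene")
print(where(st),st["time_s"])
B=bedR(YAW)
Q=np.array([[18,18,105],[18,-18,105],[32.8,28,44],[32.8,-28,44],[73,7,75],[73,-7,75]])/1e3
uv=proj(m,BP+Q@B.T);print(uv.round(1).tolist())
for u in uv: cv2.circle(im,tuple(int(round(v)) for v in u),1,(0,0,255),-1)
a=cv2.resize(im[80:340,140:380],(400,433),interpolation=cv2.INTER_CUBIC)
b=cv2.resize(sc[155:245,215:298],(400,433),interpolation=cv2.INTER_CUBIC)
cv2.imwrite("pics/end.png",np.clip(np.hstack([a,b])*1.5,0,255).astype('uint8'))
E
```

```text
(array([ 43.2,  -1.8, 182.8]), array([[ 1.   ,  0.001,  0.003],
       [ 0.001, -1.   ,  0.   ],
       [ 0.003, -0.   , -1.   ]])) 33.975
[[232.2, 243.0], [280.4, 243.1], [226.0, 199.2], [287.2, 199.2], [247.6, 162.7], [265.3, 162.7]]
```

View pics/end.png

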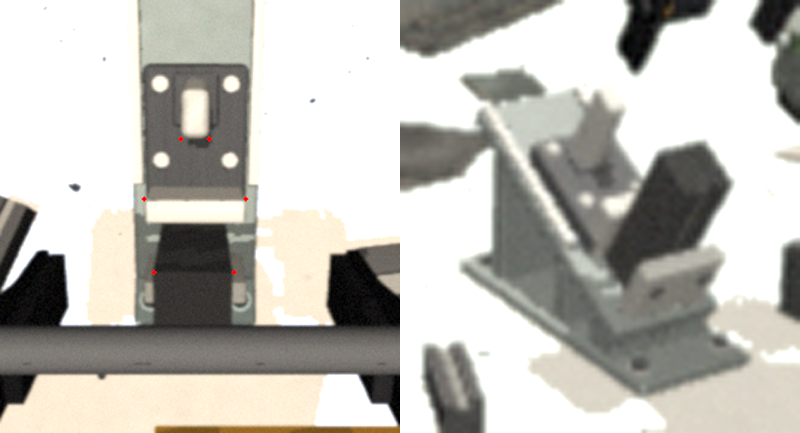

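The end view shows the post upright in the jaws with a plain face to the left. The jaw edge lies on the prediction for a joint value of about 0 (crop row 199), the post's top edge is on its predicted row, and the gripper is clear. I'm handing in.

```bash
python3 -c "
from rig import bot
print(bot.hand_in())"
```

```text
the job is handed in; nothing more can be done
None
```

The job is handed in at about 34 s on the robot's clock, with no verdict returned: by my last measurements the post stands in the shut jaw, groove to the fence and foot down, and the arm never went near the pencil, chisel or offcut.

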